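Get the gold tiles ready from the blue tile chest

TASK

Two small tile chests stand on the mosaic bench; pull the drawer of the blue one all the way out to its stop, then lift the hinged metal lid inside that drawer up and over until it rests back on its stop, so that the gold tiles lie open. Leave the drawer fully out and the lid resting open, keep the red chest's drawer shut, and do not disturb anything else on the bench.

Things in the scene. Friction and masses are not known exactly. Their poses are not given: they have to be found in the camera images.
- chest_blue: fixed wooden tile chest, 320 (x) x 230 (y) x 125 (z) mm, with a blue drawer front and a patch of small blue tiles on its top. Origin: at table height under the middle of its front face; its x axis points into the chest, away from the front (the drawer slides out along -x), z up.
- blue_drawer_handle (a point): middle of the blue drawer's handle: a level steel bar, 10 mm thick, 110 mm long along the chest's y, held 45 mm off the drawer front (centre line to face) by a post near each end (102 mm apart). It is 92 mm above the table, 33 mm below the chest's top; the front's upper edge is 20 mm above the bar. Axes as the chest's.
- blue_drawer (a joint): how far the blue drawer is out, m: 0 shut, 0.21 at its stop (full). Slides stiffly (about 5 N) and stays where it is left.
- blue_lid: metal lid in the blue drawer, 80 mm (hinge to free edge) x 180 x 8 mm, 0.15 kg, with a black pull loop in its plane. Origin: middle of the loop's bar (8 mm thick, 80 long along y, 40 mm beyond the free edge, an arm at each end). Hinge: parallel to y, at +120 mm x, -4 mm z. Shut: axes as the chest's; it turns about +y by 1.85 rad to its stop, leaning away from the robot.
- blue_lid_handle (a point): the same point, middle of the loop's bar (let go below about 1.6 rad the lid falls shut). Lid shut, it is 76 mm above the table, 56 mm above the drawer floor and 45 mm behind the inside of the drawer front, whose top edge is 112 mm above the table; it lies under the chest's top until the drawer is pulled out.
- chest_red: the like fixed chest with a red drawer front and red tiles on its top; not to be opened. Origin and axes as for chest_blue.
- red_drawer (a joint): how far the red drawer is out, m: 0 shut.
- jar: loose jar with a yellow cap, 56 mm across, 75 mm tall, on the bench to the left of the chests; origin at the centre of its foot.
- pot: loose terracotta cup, 64 mm across, 60 mm tall, on the bench to the right of the chests; origin at the centre of its foot.
- hammer: loose hammer lying on the left of the bench, about 300 mm long; handle towards its -x.
- bowl: loose white bowl, 120 mm across, 50 mm tall, on the right of the bench; origin at the centre of its foot.
- block: loose cork block, 50 x 70 x 30 mm, in front of the robot between the chests' drawers; origin at the centre of its underside.
- roll: loose purple roll standing on end on the right, 64 mm across, 160 mm tall; origin at the centre of its foot.
- bottle: loose green bottle, 60 mm across, 170 mm tall, on the left; origin at the centre of its foot.

How it is judged (in metres and radians):
On the way, in this order (a step that is already met when the one before it is completed fails the run):
1. the blue drawer is pulled out to within 18 mm of its stop, its lid still down (value of joint blue_drawer above 0.192 m and angle between blue_lid's own z axis and vertical below 0.3 rad), for 0.2 s.
2. the lid in the drawer is lifted over and rests on its stop (angle between blue_lid's own z axis and vertical above 1.77 rad), for 0.2 s.
At the end, for the whole second after the job is handed in: The blue drawer is out by more than 187 mm (of 210), its lid is at rest beyond 1.77 rad (stop at 1.85), the red drawer is out by less than 15 mm, and nothing is moving (value of joint blue_drawer above 0.187 m and angle between blue_lid's own z axis and vertical above 1.77 rad and value of joint red_drawer below 0.015 m and velocity of joint blue_drawer between -0.01 and 0.01 m/s and angular speed of blue_lid below 0.1 rad/s); the robot touches nothing.
It fails at once if the red drawer is pulled out by more than 30 mm (value of joint red_drawer above 0.03 m).
It fails at once if a loose thing (jar, cup, hammer, bowl, block, roll or bottle) is shifted by more than 30 mm (distance of any of jar, pot, hammer, bowl, block, roll, bottle from where it was at the start of the episode above 0.03 m).
It fails at once if the jar, cup, bowl, roll or bottle is tipped by more than 0.5 rad (angle between any of jar, pot, bowl, roll, bottle's own z axis and vertical above 0.5 rad).
It also fails if it takes over 56 s, if anything falls off the work surface, if the arm or the gripper's body presses on something with over 40 N, if the wrist force passes 120 N, or if a joint passes its speed limit or range.

ROBOT

A 6-joint arm with a two-finger parallel gripper is mounted at the origin on the work surface. World frame = base frame: x ahead of the robot, y to its left, z up, the work surface at z = 0. Lengths are in mm, angles in rad, forces in N, time in s.
With the tool pointing down it reaches from about 275 to 1000 mm from the base axis. Payload 8.4 kg.
Tool frame: the origin (TCP) lies at the very end of the fingers, on their centre line; the grasp point (between the pads) lies 19 mm behind it; z points along the fingers, y is the line along which they close (so a half turn about z gives the same grasp; the last joint's range is limited). The gripper opens to 85 mm and grips with 20 to 120 N. Pads are 22 mm wide; open, the fingers measure 114 mm over their backs; the gripper's body (76 mm by 85 mm) begins 54 mm behind the grasp point. The pads swing forward as they close: fully open they stand 13 mm farther back than shut.
Start: joints at [1.308, 0.353, 1.633, -0, 1.155, -0.002], TCP at [161.157, 603.868, 231.281] pointing down, gripper open.
Joint ranges: [-2.63, 2.63], [-0.92, 2.1], [0.06, 2.66], [-1.3, 4.44], [0, 2.69], [-3.02, 3.02]. Speed limits (rad/s): [2.22, 2.22, 2.79, 3.14, 3.14, 3.14].

INTERFACE

Orientations are given as [roll, pitch, yaw] about the fixed x, y, z axes, in that order (R = Rz(yaw) Ry(pitch) Rx(roll)).
In Python, from rig import r, vision gives the robot as it stands. The module is installed in compiled form; this text tells all that it offers.
- The arm moves only by the tool play_rows, never from a script. Its argument "steps" is a list of rows, each an object with "delta_pos": the shift along the tool's x, y, z in cm, a list of three; "yaw": the turn about the tool's z in rad; "jaw": the opening in per cent of the stroke, from 0 (shut) to 100 (fully open). A call has exactly 8 rows; each row is the pose to reach, as a shift and turn from the pose commanded when the call began, along the tool's axes at that moment; what a row does not reach only later rows make up. A row lasts 1/10 s, in which the tool goes at most 50 mm and 8.59 degrees, less where a joint would pass 70% of its speed; a pose out of reach is approached as far as the arm can. A call with a gripper value outside its range is refused whole. The fingers move at their own pace and stop on an object; "grip_force" is the grip in N (left out, the last holds). Time passes only in rows, so rows that repeat a pose let the fingers close, or fill a call up. It gives the time, the measured TCP pose, the force, the opening and the grip force at its end, in the units of the state.
- r.sense(): the state, without advancing time (a new reading comes with each control period).
- vision.grab_frame(name): name is "scene" or "top"; returns (picture, depth): 400x640x3 uint8, red, green, blue; 400x640 float32, mm along the optical axis (not along the pixel's ray), 0 where there is no reading.
- vision.calibration(name): a dict with "mtx" (3x3 intrinsics, pixels), "k1" (the pictures are not rectified: a ray, as slopes to the right and down, at radius r is drawn at 1 + k1 r^2 times it, then the intrinsics apply), "extrinsics" (4x4, takes a point from camera to world coordinates). Camera axes: x right, y down, z forward; pixel columns grow to the right and rows downward; lengths in mm; the calibration is good to about 2 mm. A picture is of the moment at which its call begins. calibration takes no time and is no camera call.
- r.sign_off(): hands the job in; it is judged then, once.
Trained networks look in the newest picture that a camera, given by its name, has taken for a name from the list of things; names that differ only in an ending like _2 or _b are one class to them, and where a whole thing is asked for, a point or a joint stands for the part that bears it (a point fixed in the world has none). Each returns a list of dicts, best first, with "conf" (0 to 1); they miss things now and then, are a little off and sometimes report something else, mostly with a low value. They report only what shows in the picture. A call takes as long as a camera call.
- vision.cut_out(camera, thing): "region" (400x640 bool, what is visible of it) and "uv" ([column, row] in pixels, amid what is visible of it).
- vision.landmark_of(camera, thing): "uv" ([column, row] in pixels: a listed point, or the origin of a listed thing).
The state is a dict: "clock": time; "qpos": joint angles; "qvel": joint speeds; "joint_efforts": joint torques, N m; "eef_pos": TCP position; "tcp_rot": TCP orientation; "contact_force": force on the tool from outside, world axes, zero at the start; "wrist_torque": the same for the moment, N m; "opening": opening from 0.0 (shut) to 1.0 (fully open); "grasp_force": force on a finger pad.
Only numpy, scipy, OpenCV 4.12 (cv2) and the standard library are available. Lean on these libraries where they do the work, as an engineer would, in place of code of your own. Each camera call takes 0.05 s, during which the arm holds its last target. There are 200 camera calls.

## Working session

There is one attempt and no reset: what is moved stays moved. The work goes in short steps, Python scripts to look and compute and a tool call to move; the robot and the scene stay as the last step left them, time stands still between calls to the robot, and variables do not carry over. Pictures are saved under pics/ and viewed, at most 10 in all, crops included, and the job is handed in when it is done.

Besides the shell and the picture viewer there is one more tool, called after "Emit:" by a JSON object that holds its "fn" and its "kwargs", one argument or row to a line. play_rows: Moves the arm, as the interface text tells. Its arguments: {"type":"object","properties":{"steps":{"type":"array"},"grip_force":{"type":"number"}},"required":["steps"]}

```bash
mkdir -p pics; cat > h.py <<'E'
import numpy as np, cv2
from rig import r, vision
def ray(cam,uv):
    c=vision.calibration(cam);K=np.array(c["mtx"]);T=np.array(c["extrinsics"])
    d=np.array([(uv[0]-K[0,2])/K[0,0],(uv[1]-K[1,2])/K[1,1]]);s=d.copy()
    for _ in range(20): s=d/(1+c["k1"]*(s@s))
    return T,np.array([s[0],s[1],1.])
def atz(cam,uv,z):
    T,s=ray(cam,uv);d=T[:3,:3]@s;o=T[:3,3];return o+d*(z-o[2])/d[2]
def atdepth(cam,uv,dep):
    T,s=ray(cam,uv);return T[:3,:3]@(s*dep)+T[:3,3]
E
python3 - <<'E'
from h import *
for cam in("top","scene"):
    p,d=vision.grab_frame(cam);cv2.imwrite(f"pics/{cam}0.png",p[:,:,::-1])
    for t,z in(("chest_blue",0),("blue_drawer_handle",92),("chest_red",0),("block",0),("jar",0),("pot",0),("hammer",0),("bowl",0),("roll",0),("bottle",0)):
        for l in vision.landmark_of(cam,t)[:2]:
            u=l["uv"];print(cam,t,round(l["conf"],2),np.round(u),np.round(atz(cam,u,z)))
print(r.sense())
E
```

```text
top chest_blue 0.67 [375. 169.] [ 706. -177.    0.]
top chest_blue 0.31 [194. 179.] [663. 443.   0.]
top blue_drawer_handle 0.8 [374. 182.] [ 648. -162.   92.]
top blue_drawer_handle 0.44 [162. 257.] [396. 516.  92.]
top chest_red 0.56 [269. 171.] [694. 186.   0.]
top block 0.85 [325. 254.] [414.  -9.   0.]
top jar 0.8 [207. 227.] [499. 392.   0.]
top pot 0.6 [440. 191.] [ 633. -401.    0.]
top hammer 0.86 [159. 257.] [395. 550.   0.]
top bowl 0.96 [466. 246.] [ 446. -489.    0.]
top bowl 0.38 [208. 226.] [504. 390.   0.]
top roll 0.76 [466. 203.] [ 594. -491.    0.]
top roll 0.42 [159. 260.] [387. 551.   0.]
top bottle 0.68 [196. 180.] [659. 436.   0.]
top bottle 0.24 [374. 181.] [ 667. -174.    0.]
scene chest_blue 0.58 [268. 228.] [ 702. -166.    0.]
scene chest_blue 0.16 [187. 199.] [ 592. -500.    0.]
scene blue_drawer_handle 0.47 [271. 200.] [ 649. -154.   92.]
scene chest_red 0.68 [367. 235.] [704. 188.   0.]
scene block 0.82 [322. 175.] [420.  -4.   0.]
scene block 0.18 [210. 210.] [ 637. -396.    0.]
scene jar 0.71 [422. 198.] [507. 384.   0.]
scene hammer 0.74 [462. 177.] [385. 543.   0.]
scene bowl 0.92 [197. 173.] [ 448. -502.    0.]
scene roll 0.59 [187. 202.] [ 602. -494.    0.]
scene bottle 0.8 [438. 228.] [649. 438.  -0.]
{'clock': 1.1, 'qpos': array([ 1.30760112e+00,  3.52992650e-01,  1.63339579e+00, -1.02581902e-05,
        1.15520722e+00, -2.42302645e-03]), 'qvel': array([ 0.00027819, -0.00026639, -0.00202155, -0.00146575, -0.00012333,
        0.00040963]), 'joint_efforts': array([-1.31041692e-03, -6.05184889e+01, -3.42441630e+01, -9.14009775e-07,
        1.17518179e-03,  1.07216141e-05]), 'eef_pos': array([161.15942704, 603.86764157, 231.28736661]), 'tcp_rot': array([-3.14158963e+00,  9.37769051e-06,  2.88082461e+00]), 'contact_force': array([ 0.4206264 , -0.51492302, -0.11364593]), 'wrist_torque': array([0.00636371, 0.01409494, 0.01793373]), 'grasp_force': 0.0, 'opening': 1.000354061263965}
```

View pics/top0.png

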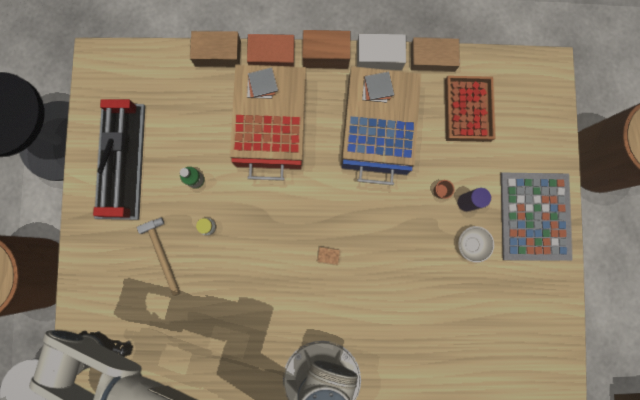

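View pics/scene0.png

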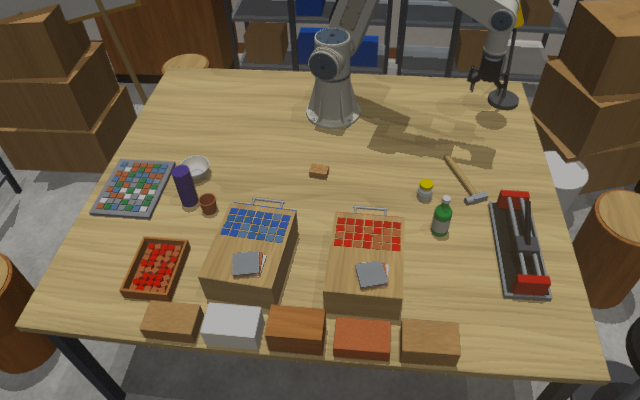

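The chests are clear: blue is on the right (top view about 380,120), with its handle near (375,182). It is turned slightly, and nothing stands in the drawer's way. Next I measure its yaw and handle.

```bash
cat >> h.py <<'E'
def cloud(cam,d):
    c=vision.calibration(cam);K=np.array(c["mtx"]);T=np.array(c["extrinsics"])
    v,u=np.mgrid[0:400,0:640]
    n=cv2.undistortPoints(np.stack([u.ravel(),v.ravel()],1).astype(np.float64)[:,None],K,np.array([c["k1"],0,0,0.]))[:,0]
    return (np.c_[n,np.ones(len(n))]*d.ravel()[:,None])@T[:3,:3].T+T[:3,3]
E
python3 - <<'E'
from h import *
p,d=vision.grab_frame("top");P=cloud("top",d)
box=(P[:,0]>550)&(P[:,0]<1100)&(P[:,1]>-340)&(P[:,1]<10)&(d.ravel()>0)
t=P[box&(abs(P[:,2]-125)<5)]
rc=cv2.minAreaRect(t[:,:2].astype(np.float32));print(len(t),rc,np.round(cv2.boxPoints(rc)))
fr=P[box&(P[:,2]>60)&(P[:,2]<105)&(P[:,0]<690)]
print(np.round(fr[np.argsort(fr[:,1])][::6]))
img=cv2.resize(p[150:200,330:430],(800,400),interpolation=cv2.INTER_CUBIC);cv2.imwrite("pics/crop.png",img[:,:,::-1])
E
```

```text
3840 ((856.3892211914062, -182.7738800048828), (232.26341247558594, 326.7348937988281), 84.97827911376953) [[ 683. -284.]
 [1009. -313.]
 [1029.  -81.]
 [ 704.  -53.]]
[[ 686. -279.   78.]
 [ 686. -269.   76.]
 [ 687. -260.   70.]
 [ 688. -252.   63.]
 [ 688. -245.   80.]
 [ 690. -237.   92.]
 [ 689. -226.   77.]
 [ 663. -220.   94.]
 [ 665. -219.  101.]
 [ 652. -219.  103.]
 [ 659. -216.   97.]
 [ 652. -216.  101.]
 [ 650. -213.   94.]
 [ 642. -212.  101.]
 [ 649. -206.  100.]
 [ 649. -197.   98.]
 [ 642. -190.   97.]
 [ 648. -183.  102.]
 [ 651. -177.  100.]
 [ 645. -167.   97.]
 [ 646. -162.   87.]
 [ 648. -157.  102.]
 [ 648. -148.   96.]
 [ 655. -142.   97.]
 [ 655. -136.   92.]
 [ 649. -129.   91.]
 [ 651. -122.   96.]
 [ 687. -119.   95.]
 [ 664. -116.   94.]
 [ 677. -115.   99.]
 [ 672. -113.   89.]
 [ 680. -112.   99.]
 [ 657. -109.   97.]]
```

View pics/crop.png

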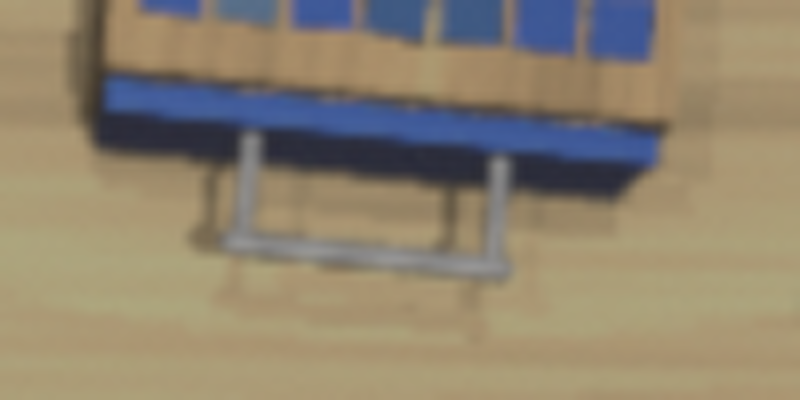

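Emit:
{"fn": "play_rows", "kwargs": {
  "steps": [
    {"delta_pos": [0, 0, -3], "yaw": 0, "jaw": 50},
    {"delta_pos": [0, 0, -3], "yaw": 0.15, "jaw": 50},
    {"delta_pos": [0, 0, -3], "yaw": 0.3, "jaw": 50},
    {"delta_pos": [0, 0, -3], "yaw": 0.45, "jaw": 50},
    {"delta_pos": [0, 0, -3], "yaw": 0.6, "jaw": 50},
    {"delta_pos": [0, 0, -3], "yaw": 0.75, "jaw": 50},
    {"delta_pos": [0, 0, -3], "yaw": 0.9, "jaw": 50},
    {"delta_pos": [0, 0, -3], "yaw": 1.05, "jaw": 50}
  ]
}}

```text
clock: 1.95
eef_pos: [161.1, 603.8, 261.3]
tcp_rot: [-3.142, 0.0, 1.825]
contact_force: [-0.8, -0.8, -0.2]
opening: 0.497
grasp_force: 0.0
```

Emit:
{"fn": "play_rows", "kwargs": {
  "steps": [
    {"delta_pos": [-4.5, 1.45, 0], "yaw": 0.1, "jaw": 50},
    {"delta_pos": [-9, 2.9, 0], "yaw": 0.2, "jaw": 50},
    {"delta_pos": [-13.5, 4.35, 0], "yaw": 0.342, "jaw": 50},
    {"delta_pos": [-18, 5.8, 0], "yaw": 0.342, "jaw": 50},
    {"delta_pos": [-22.5, 7.25, 0], "yaw": 0.342, "jaw": 50},
    {"delta_pos": [-27, 8.7, 0], "yaw": 0.342, "jaw": 50},
    {"delta_pos": [-31.5, 10.15, 0], "yaw": 0.342, "jaw": 50},
    {"delta_pos": [-36, 11.6, 0], "yaw": 0.342, "jaw": 50}
  ]
}}

```text
clock: 2.75
eef_pos: [366.5, 284.2, 261.6]
tcp_rot: [3.141, -0.0, 1.489]
contact_force: [1.2, -0.3, 0.3]
opening: 0.502
grasp_force: 0.0
```

Emit:
{"fn": "play_rows", "kwargs": {
  "steps": [
    {"delta_pos": [-3.5, 2.7, 0], "yaw": 0, "jaw": 50},
    {"delta_pos": [-7, 5.4, 0], "yaw": 0, "jaw": 50},
    {"delta_pos": [-10.5, 8.1, 0], "yaw": 0, "jaw": 50},
    {"delta_pos": [-14, 10.8, 0], "yaw": 0, "jaw": 50},
    {"delta_pos": [-17.5, 13.5, 0], "yaw": 0, "jaw": 50},
    {"delta_pos": [-21, 16.2, 0], "yaw": 0, "jaw": 50},
    {"delta_pos": [-24.5, 18.9, 0], "yaw": 0, "jaw": 50},
    {"delta_pos": [-28, 21.6, 0], "yaw": 0, "jaw": 50}
  ]
}}

```text
clock: 3.55
eef_pos: [558.9, -12.8, 261.5]
tcp_rot: [3.141, -0.0, 1.489]
contact_force: [1.2, 0.4, -0.0]
opening: 0.5
grasp_force: 0.0
```

Emit:
{"fn": "play_rows", "kwargs": {
  "steps": [
    {"delta_pos": [-3.5, 2.7, 0], "yaw": 0, "jaw": 47},
    {"delta_pos": [-7, 5.4, 1], "yaw": 0, "jaw": 47},
    {"delta_pos": [-10.5, 8.1, 3], "yaw": 0, "jaw": 47},
    {"delta_pos": [-14.1, 10.8, 5], "yaw": 0, "jaw": 47},
    {"delta_pos": [-14.1, 10.8, 8], "yaw": 0, "jaw": 47},
    {"delta_pos": [-14.1, 10.8, 10], "yaw": 0, "jaw": 47},
    {"delta_pos": [-14.1, 10.8, 11], "yaw": 0, "jaw": 47},
    {"delta_pos": [-14.1, 10.8, 11], "yaw": 0, "jaw": 47}
  ]
}}

```text
clock: 4.35
eef_pos: [653.4, -160.0, 149.9]
tcp_rot: [-3.139, -0.0, 1.489]
contact_force: [0.3, -0.6, -0.8]
opening: 0.472
grasp_force: 0.0
```

```bash
python3 - <<'E'
from h import *
print(r.sense()["eef_pos"],r.sense()["tcp_rot"])
for c,b in(("top",(150,200,330,430)),("scene",(160,240,220,320))):
    p,d=vision.grab_frame(c)
    cv2.imwrite(f"pics/{c}1.png",cv2.resize(p[b[0]:b[1],b[2]:b[3]],None,fx=6,fy=6,interpolation=cv2.INTER_CUBIC)[:,:,::-1])
E
```

```text
[ 653.36089013 -160.03310932  149.86785888] [-3.13900569e+00 -4.55615092e-04  1.48886647e+00]
```

View pics/scene1.png

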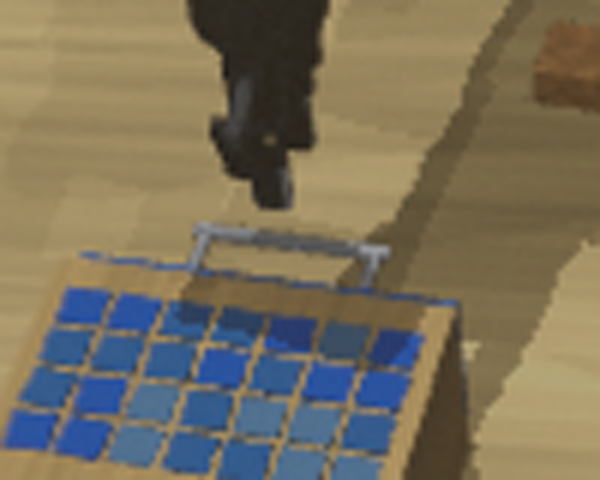

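The gripper hangs above the bar's middle. The inner finger tip (270,200 in the crop) lies between bar and front once lowered; I nudge 4 mm outward and go down.

Emit:
{"fn": "play_rows", "kwargs": {
  "steps": [
    {"delta_pos": [0, -0.4, 0.5], "yaw": 0, "jaw": 47},
    {"delta_pos": [0, -0.4, 1.5], "yaw": 0, "jaw": 47},
    {"delta_pos": [0, -0.4, 2.5], "yaw": 0, "jaw": 47},
    {"delta_pos": [0, -0.4, 4], "yaw": 0, "jaw": 47},
    {"delta_pos": [0, -0.4, 5.5], "yaw": 0, "jaw": 47},
    {"delta_pos": [0, -0.4, 7], "yaw": 0, "jaw": 47},
    {"delta_pos": [0, -0.4, 7.5], "yaw": 0, "jaw": 47},
    {"delta_pos": [0, -0.4, 7.5], "yaw": 0, "jaw": 47}
  ]
}}

```text
clock: 5.25
eef_pos: [649.5, -159.8, 74.7]
tcp_rot: [-3.139, -0.0, 1.489]
contact_force: [0.5, 0.9, 0.3]
opening: 0.467
grasp_force: 0.0
```

Emit:
{"fn": "play_rows", "kwargs": {
  "steps": [
    {"delta_pos": [0, 0, 0], "yaw": 0, "jaw": 30},
    {"delta_pos": [0, 0, 0], "yaw": 0, "jaw": 20},
    {"delta_pos": [0, 0, 0], "yaw": 0, "jaw": 10},
    {"delta_pos": [0, 0, 0], "yaw": 0, "jaw": 0},
    {"delta_pos": [0, 0, 0], "yaw": 0, "jaw": 0},
    {"delta_pos": [0, 0, 0], "yaw": 0, "jaw": 0},
    {"delta_pos": [0, 0, 0], "yaw": 0, "jaw": 0},
    {"delta_pos": [0, 0, 0], "yaw": 0, "jaw": 0}
  ],
  "grip_force": 40
}}

```text
clock: 6.05
eef_pos: [650.6, -160.1, 77.1]
tcp_rot: [3.141, 0.0, 1.489]
contact_force: [-1.7, 0.3, 6.2]
opening: 0.1
grasp_force: 39.3
```

Bar gripped (opening 10 %, 39 N). Now pull.

Emit:
{"fn": "play_rows", "kwargs": {
  "steps": [
    {"delta_pos": [0, -1, 0], "yaw": 0, "jaw": 0},
    {"delta_pos": [0, -2.4, 0], "yaw": 0, "jaw": 0},
    {"delta_pos": [0, -3.8, 0], "yaw": 0, "jaw": 0},
    {"delta_pos": [0, -5.2, 0], "yaw": 0, "jaw": 0},
    {"delta_pos": [0, -6.6, 0], "yaw": 0, "jaw": 0},
    {"delta_pos": [0, -8, 0], "yaw": 0, "jaw": 0},
    {"delta_pos": [0, -9.4, 0], "yaw": 0, "jaw": 0},
    {"delta_pos": [0, -10.8, 0], "yaw": 0, "jaw": 0}
  ]
}}

```text
clock: 6.85
eef_pos: [544.3, -151.1, 77.1]
tcp_rot: [3.137, 0.0, 1.488]
contact_force: [6.2, 2.6, -0.1]
opening: 0.094
grasp_force: 40.2
```

Emit:
{"fn": "play_rows", "kwargs": {
  "steps": [
    {"delta_pos": [0, -1.4, 0], "yaw": 0, "jaw": 0},
    {"delta_pos": [0, -2.8, 0], "yaw": 0, "jaw": 0},
    {"delta_pos": [0, -4.2, 0], "yaw": 0, "jaw": 0},
    {"delta_pos": [0, -5.6, 0], "yaw": 0, "jaw": 0},
    {"delta_pos": [0, -7, 0], "yaw": 0, "jaw": 0},
    {"delta_pos": [0, -8.4, 0], "yaw": 0, "jaw": 0},
    {"delta_pos": [0, -9.4, 0], "yaw": 0, "jaw": 0},
    {"delta_pos": [0, -9.7, 0], "yaw": 0, "jaw": 0}
  ]
}}

```text
clock: 7.65
eef_pos: [446.8, -142.9, 77.1]
tcp_rot: [3.138, -0.0, 1.488]
contact_force: [6.4, 5.3, -0.2]
opening: 0.096
grasp_force: 40.3
```

Emit:
{"fn": "play_rows", "kwargs": {
  "steps": [
    {"delta_pos": [0, -0.2, 0], "yaw": 0, "jaw": 0},
    {"delta_pos": [0, -0.4, 0], "yaw": 0, "jaw": 0},
    {"delta_pos": [0, -0.6, 0], "yaw": 0, "jaw": 0},
    {"delta_pos": [0, -0.6, 0], "yaw": 0, "jaw": 0},
    {"delta_pos": [0, -0.6, 0], "yaw": 0, "jaw": 0},
    {"delta_pos": [0, -0.6, 0], "yaw": 0, "jaw": 0},
    {"delta_pos": [0, -0.6, 0], "yaw": 0, "jaw": 0},
    {"delta_pos": [0, -0.6, 0], "yaw": 0, "jaw": 0}
  ]
}}

```text
clock: 8.45
eef_pos: [442.0, -142.5, 77.1]
tcp_rot: [3.137, -0.0, 1.488]
contact_force: [5.4, 6.0, 3.1]
opening: 0.102
grasp_force: 40.5
```

Emit:
{"fn": "play_rows", "kwargs": {
  "steps": [
    {"delta_pos": [0, 0, 0], "yaw": 0, "jaw": 20},
    {"delta_pos": [0, 0, 0], "yaw": 0, "jaw": 40},
    {"delta_pos": [0, 0, 0], "yaw": 0, "jaw": 45},
    {"delta_pos": [0, 0, 0], "yaw": 0, "jaw": 45},
    {"delta_pos": [0, 0, -3], "yaw": 0, "jaw": 45},
    {"delta_pos": [0, 0, -7], "yaw": 0, "jaw": 45},
    {"delta_pos": [0, 0, -11], "yaw": 0, "jaw": 45},
    {"delta_pos": [0, 0, -15], "yaw": 0, "jaw": 45}
  ]
}}

```text
clock: 9.25
eef_pos: [439.4, -142.7, 227.7]
tcp_rot: [-3.141, -0.0, 1.489]
contact_force: [1.0, -1.1, -0.7]
opening: 0.451
grasp_force: 0.0
```

```bash
python3 - <<'E'
from h import *
s=r.sense();print(s["eef_pos"],s["contact_force"])
for c in("top","scene"):
    p,d=vision.grab_frame(c)
    cv2.imwrite(f"pics/{c}2.png",cv2.resize(p[140:260,310:450] if c=="top" else p[140:260,210:350],None,fx=5,fy=5,interpolation=cv2.INTER_CUBIC)[:,:,::-1])
    for t,z in(("blue_lid_handle",76),("blue_lid",76),("blue_drawer_handle",92),("block",0)):
        for l in vision.landmark_of(c,t)[:2]: print(c,t,round(l["conf"],2),np.round(l["uv"],1),np.round(atz(c,l["uv"],z)))
E
```

```text
[ 439.44392089 -142.66396688  227.74794169] [ 0.95650247 -1.12431247 -0.71839019]
top blue_lid_handle 0.56 [371.7 212.6] [ 551. -156.   76.]
top blue_lid 0.79 [370.8 210.5] [ 558. -153.   76.]
top blue_drawer_handle 0.63 [370.9 246.3] [ 441. -152.   92.]
top blue_drawer_handle 0.37 [266.6 168.1] [689. 187.  92.]
top block 0.86 [329.7 254.9] [412. -24.   0.]
scene blue_lid_handle 0.6 [275.8 179.3] [ 532. -158.   76.]
scene blue_lid 0.8 [277.5 181.7] [ 544. -150.   76.]
scene blue_drawer_handle 0.84 [287.  159.6] [ 440. -130.   92.]
scene block 0.74 [319.9 174.2] [414. -11.   0.]
scene block 0.61 [213.6 209.8] [ 635. -382.    0.]
```

View pics/top2.png

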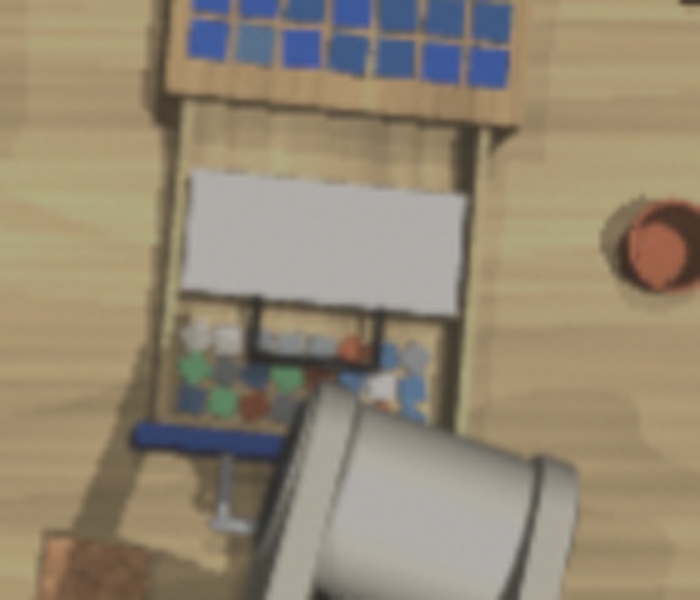

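View pics/scene2.png

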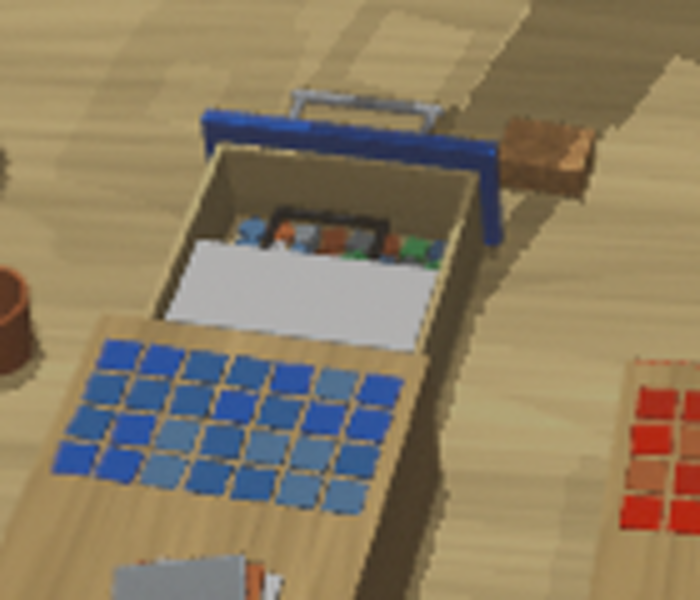

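The lid is shut and its black loop bar shows at top-crop (250,357)-(378,368), i.e. pixel (372.8,212.4), and at scene-crop (330,216), i.e. (276,183.2). I locate it from both views.

```bash
python3 - <<'E'
from h import *
print(atz("top",(372.8,212.4),76),atz("scene",(276,183.2),80))
p,d=vision.grab_frame("top");P=cloud("top",d).reshape(400,640,3)
m=(p.max(2)<60); 
sel=np.zeros_like(m);sel[206:217,358:388]=1
q=P[m&sel];q=q[abs(q[:,2]-78)<10];print(len(q),np.round(q[np.argsort(q[:,0])]))
# front drawer top edge, free edge of lid
for u in(345,350,355):print([tuple(np.round(P[v,u])) for v in range(222,234)])
E
```

```text
[ 551.45293314 -159.79307423   76.        ] [ 556.04940499 -153.07750542   80.        ]
26 [[ 549. -179.   87.]
 [ 549. -185.   85.]
 [ 549. -182.   83.]
 [ 549. -192.   84.]
 [ 552. -124.   85.]
 [ 552. -133.   85.]
 [ 552. -121.   81.]
 [ 552. -118.   81.]
 [ 552. -143.   85.]
 [ 552. -156.   86.]
 [ 552. -147.   83.]
 [ 552. -128.   79.]
 [ 552. -137.   80.]
 [ 552. -150.   81.]
 [ 552. -131.   77.]
 [ 552. -160.   82.]
 [ 552. -198.   88.]
 [ 552. -153.   80.]
 [ 552. -141.   77.]
 [ 555. -120.   85.]
 [ 556. -131.   77.]
 [ 556. -199.   81.]
 [ 558. -118.   78.]
 [ 560. -199.   79.]
 [ 562. -118.   77.]
 [ 563. -199.   78.]]
[(np.float64(522.0), np.float64(-73.0), np.float64(28.0)), (np.float64(519.0), np.float64(-73.0), np.float64(26.0)), (np.float64(512.0), np.float64(-68.0), np.float64(92.0)), (np.float64(507.0), np.float64(-67.0), np.float64(115.0)), (np.float64(504.0), np.float64(-67.0), np.float64(118.0)), (np.float64(501.0), np.float64(-67.0), np.float64(110.0)), (np.float64(498.0), np.float64(-67.0), np.float64(115.0)), (np.float64(495.0), np.float64(-67.0), np.float64(1
[... 948 characters left out ...]
t64(522.0), np.float64(-106.0), np.float64(30.0)), (np.float64(519.0), np.float64(-106.0), np.float64(30.0)), (np.float64(516.0), np.float64(-107.0), np.float64(23.0)), (np.float64(509.0), np.float64(-101.0), np.float64(92.0)), (np.float64(504.0), np.float64(-99.0), np.float64(113.0)), (np.float64(501.0), np.float64(-99.0), np.float64(116.0)), (np.float64(498.0), np.float64(-99.0), np.float64(114.0)), (np.float64(495.0), np.float64(-98.0), np.float64(119.0)), (np.float64(492.0), np.float64(-99.0), np.float64(110.0)), (np.float64(489.0), np.float64(-100.0), np.float64(98.0)), (np.float64(486.0), np.float64(-100.0), np.float64(101.0)), (np.float64(483.0), np.float64(-101.0), np.float64(95.0))]
```

Emit:
{"fn": "play_rows", "kwargs": {
  "steps": [
    {"delta_pos": [-0.1, 3.5, 0], "yaw": 0, "jaw": 40},
    {"delta_pos": [-0.3, 7.5, 0], "yaw": 0, "jaw": 40},
    {"delta_pos": [-0.4, 11, 1], "yaw": 0, "jaw": 40},
    {"delta_pos": [-0.4, 11.1, 3], "yaw": 0, "jaw": 40},
    {"delta_pos": [-0.4, 11.1, 6], "yaw": 0, "jaw": 40},
    {"delta_pos": [-0.4, 11.1, 9], "yaw": 0, "jaw": 40},
    {"delta_pos": [-0.4, 11.1, 10.5], "yaw": 0, "jaw": 40},
    {"delta_pos": [-0.4, 11.1, 10.5], "yaw": 0, "jaw": 40}
  ]
}}

```text
clock: 10.6
eef_pos: [548.3, -155.2, 118.4]
tcp_rot: [-3.136, -0.001, 1.489]
contact_force: [0.1, 0.4, 0.2]
opening: 0.402
grasp_force: 0.0
```

```bash
python3 - <<'E'
from h import *
s=r.sense();print(s["eef_pos"],s["contact_force"],s["opening"])
p,d=vision.grab_frame("scene")
cv2.imwrite("pics/scene3.png",cv2.resize(p[130:230,220:340],None,fx=6,fy=6,interpolation=cv2.INTER_CUBIC)[:,:,::-1])
E
```

```text
[ 548.32768172 -155.22756456  118.36809404] [0.08897172 0.42852903 0.1883074 ] 0.4023146195869019
```

View pics/scene3.png

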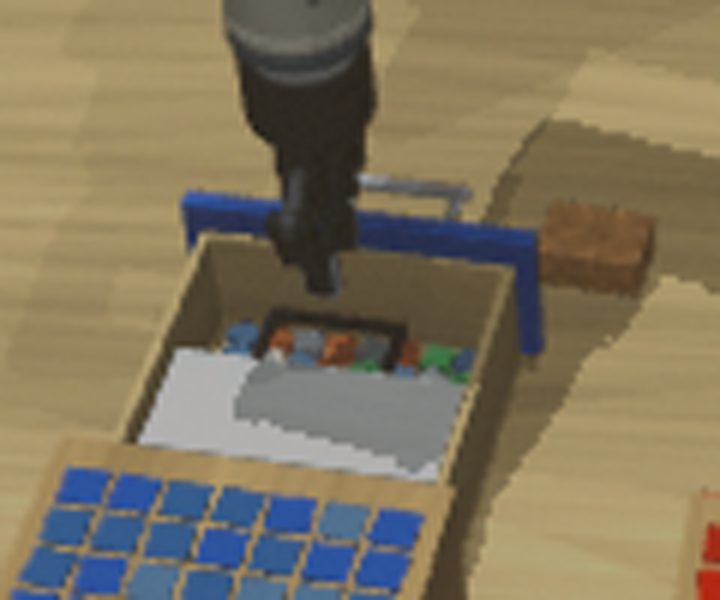

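The tips are above the loop's middle (bar at about (337,322), rear tip at (322,290)), clear of the front. I go down and grip lightly.

Emit:
{"fn": "play_rows", "kwargs": {
  "steps": [
    {"delta_pos": [0, 0.1, 1], "yaw": 0, "jaw": 40},
    {"delta_pos": [0, 0.1, 2], "yaw": 0, "jaw": 40},
    {"delta_pos": [0, 0.1, 3], "yaw": 0, "jaw": 40},
    {"delta_pos": [0, 0.1, 4], "yaw": 0, "jaw": 40},
    {"delta_pos": [0, 0.1, 5], "yaw": 0, "jaw": 40},
    {"delta_pos": [0, 0.1, 5.9], "yaw": 0, "jaw": 40},
    {"delta_pos": [0, 0.1, 5.9], "yaw": 0, "jaw": 40},
    {"delta_pos": [0, 0.1, 5.9], "yaw": 0, "jaw": 40}
  ]
}}

```text
clock: 11.45
eef_pos: [551.2, -155.9, 62.1]
tcp_rot: [-3.141, -0.0, 1.489]
contact_force: [-0.1, -0.4, -0.6]
opening: 0.405
grasp_force: 0.0
```

Emit:
{"fn": "play_rows", "kwargs": {
  "steps": [
    {"delta_pos": [0, 0, 0], "yaw": 0, "jaw": 30},
    {"delta_pos": [0, 0, 0], "yaw": 0, "jaw": 20},
    {"delta_pos": [0, 0, 0], "yaw": 0, "jaw": 10},
    {"delta_pos": [0, 0, 0], "yaw": 0, "jaw": 0},
    {"delta_pos": [0, 0, 0], "yaw": 0, "jaw": 0},
    {"delta_pos": [0, 0, 0], "yaw": 0, "jaw": 0},
    {"delta_pos": [0, 0, 0], "yaw": 0, "jaw": 0},
    {"delta_pos": [0, 0, 0], "yaw": 0, "jaw": 0}
  ],
  "grip_force": 25
}}

```text
clock: 12.25
eef_pos: [550.9, -155.9, 62.5]
tcp_rot: [-3.141, -0.0, 1.489]
contact_force: [-4.2, -0.4, 5.8]
opening: 0.077
grasp_force: 24.6
```

Emit:
{"fn": "play_rows", "kwargs": {
  "steps": [
    {"delta_pos": [0, 0.1, -1.2], "yaw": 0, "jaw": 0},
    {"delta_pos": [0, 0.32, -2.38], "yaw": 0, "jaw": 0},
    {"delta_pos": [0, 0.65, -3.53], "yaw": 0, "jaw": 0},
    {"delta_pos": [0, 1.1, -4.64], "yaw": 0, "jaw": 0},
    {"delta_pos": [0, 1.66, -5.7], "yaw": 0, "jaw": 0},
    {"delta_pos": [0, 2.32, -6.71], "yaw": 0, "jaw": 0},
    {"delta_pos": [0, 3.08, -7.64], "yaw": 0, "jaw": 0},
    {"delta_pos": [0, 3.93, -8.49], "yaw": 0, "jaw": 0}
  ]
}}

```text
clock: 13.05
eef_pos: [590.9, -159.2, 148.7]
tcp_rot: [3.141, 0.0, 1.489]
contact_force: [-4.8, -1.0, 2.3]
opening: 0.076
grasp_force: 24.4
```

Emit:
{"fn": "play_rows", "kwargs": {
  "steps": [
    {"delta_pos": [0, 0.92, -0.76], "yaw": 0, "jaw": 0},
    {"delta_pos": [0, 1.92, -1.42], "yaw": 0, "jaw": 0},
    {"delta_pos": [0, 2.98, -1.99], "yaw": 0, "jaw": 0},
    {"delta_pos": [0, 4.09, -2.44], "yaw": 0, "jaw": 0},
    {"delta_pos": [0, 5.25, -2.78], "yaw": 0, "jaw": 0},
    {"delta_pos": [0, 6.42, -3.0], "yaw": 0, "jaw": 0},
    {"delta_pos": [0, 7.62, -3.11], "yaw": 0, "jaw": 0},
    {"delta_pos": [0, 8.82, -3.09], "yaw": 0, "jaw": 0}
  ]
}}

```text
clock: 13.85
eef_pos: [680.6, -166.8, 179.8]
tcp_rot: [3.138, 0.001, 1.489]
contact_force: [-0.1, -1.6, 0.4]
opening: 0.083
grasp_force: 25.4
```

Emit:
{"fn": "play_rows", "kwargs": {
  "steps": [
    {"delta_pos": [0, 0.6, 0.03], "yaw": 0, "jaw": 0},
    {"delta_pos": [0, 1.2, 0.13], "yaw": 0, "jaw": 0},
    {"delta_pos": [0, 1.8, 0.25], "yaw": 0, "jaw": 0},
    {"delta_pos": [0, 2.3, 0.37], "yaw": 0, "jaw": 0},
    {"delta_pos": [0, 2.6, 0.45], "yaw": 0, "jaw": 0},
    {"delta_pos": [0, 2.6, 0.45], "yaw": 0, "jaw": 0},
    {"delta_pos": [0, 2.6, 0.45], "yaw": 0, "jaw": 0},
    {"delta_pos": [0, 2.6, 0.45], "yaw": 0, "jaw": 0}
  ]
}}

```text
clock: 14.65
eef_pos: [706.4, -169.0, 175.0]
tcp_rot: [3.137, 0.001, 1.489]
contact_force: [1.1, -2.8, 5.2]
opening: 0.078
grasp_force: 26.4
```

```bash
python3 - <<'E'
from h import *
s=r.sense();print(s["eef_pos"],s["contact_force"],s["opening"])
p,d=vision.grab_frame("scene")
cv2.imwrite("pics/scene4.png",cv2.resize(p[130:230,220:340],None,fx=6,fy=6,interpolation=cv2.INTER_CUBIC)[:,:,::-1])
E
```

```text
[ 706.38406794 -168.95612317  174.95329088] [ 1.11293704 -2.80408537  5.22741281] 0.0777637929880862
```

View pics/scene4.png

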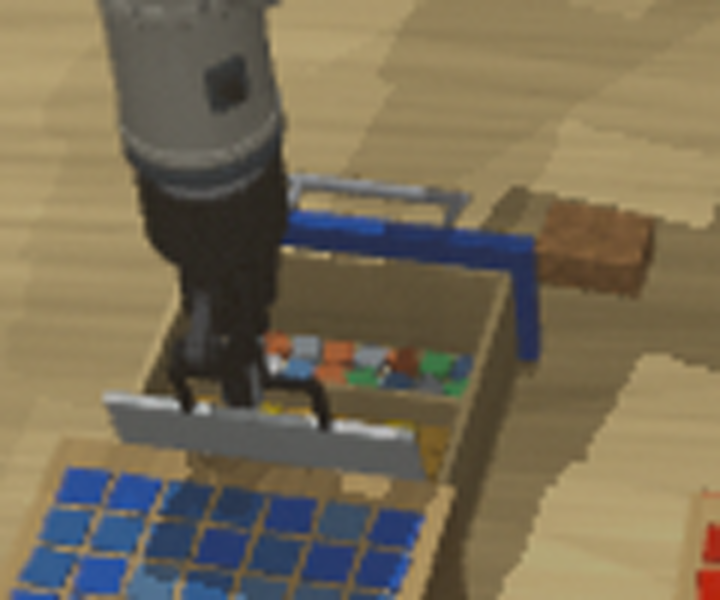

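The lid stands over past vertical in the grip (its edge at about (260,420)), the gold tiles show, and the drawer is still out. I release and rise.

Emit:
{"fn": "play_rows", "kwargs": {
  "steps": [
    {"delta_pos": [0, 0, 0], "yaw": 0, "jaw": 15},
    {"delta_pos": [0, 0, 0], "yaw": 0, "jaw": 30},
    {"delta_pos": [0, 0, 0], "yaw": 0, "jaw": 40},
    {"delta_pos": [0, 0, 0], "yaw": 0, "jaw": 40},
    {"delta_pos": [0, 0, -1], "yaw": 0, "jaw": 40},
    {"delta_pos": [0, 0, -3], "yaw": 0, "jaw": 40},
    {"delta_pos": [0, 0, -6], "yaw": 0, "jaw": 40},
    {"delta_pos": [0, 0, -10], "yaw": 0, "jaw": 40}
  ]
}}

```text
clock: 15.5
eef_pos: [703.3, -168.2, 273.6]
tcp_rot: [-3.139, -0.001, 1.489]
contact_force: [0.4, 0.5, 0.6]
opening: 0.402
grasp_force: 0.0
```

Emit:
{"fn": "play_rows", "kwargs": {
  "steps": [
    {"delta_pos": [0, 0, -3], "yaw": 0, "jaw": 40},
    {"delta_pos": [4, 0, -4], "yaw": 0, "jaw": 40},
    {"delta_pos": [8, 0, -4], "yaw": 0, "jaw": 40},
    {"delta_pos": [12, 0, -4], "yaw": 0, "jaw": 40},
    {"delta_pos": [16, 0, -4], "yaw": 0, "jaw": 40},
    {"delta_pos": [19, 0, -4], "yaw": 0, "jaw": 40},
    {"delta_pos": [20, 0, -4], "yaw": 0, "jaw": 40},
    {"delta_pos": [20, 0, -4], "yaw": 0, "jaw": 40}
  ]
}}

```text
clock: 16.3
eef_pos: [720.7, 32.1, 314.1]
tcp_rot: [3.141, -0.0, 1.491]
contact_force: [0.4, 0.1, -0.6]
opening: 0.397
grasp_force: 0.0
```

```bash
python3 - <<'E'
from h import *
s=r.sense();print(s["eef_pos"],s["contact_force"],s["opening"])
p,d=vision.grab_frame("top")
for t,z in (("blue_drawer_handle",92),("block",0)):
    print([np.round(atz("top",l["uv"],z)) for l in vision.landmark_of("top",t)[:1]])
p,d=vision.grab_frame("scene")
for l in vision.landmark_of("scene","blue_lid_handle")[:2]: print(l,atz("scene",l["uv"],187))
cv2.imwrite("pics/scene5.png",cv2.resize(p[130:230,220:340],None,fx=6,fy=6,interpolation=cv2.INTER_CUBIC)[:,:,::-1])
E
```

```text
[720.67219864  32.14692195 314.10101354] [ 0.41689597  0.13605031 -0.5837397 ] 0.39739983705214177
[array([ 449., -156.,   92.])]
[]
{'uv': [261.1, 192.2], 'conf': 0.82} [ 705.47486897 -165.51958342  187.        ]
{'uv': [422.3, 200.1], 'conf': 0.69} [696.32574186 357.19269147 187.        ]
```

View pics/scene5.png

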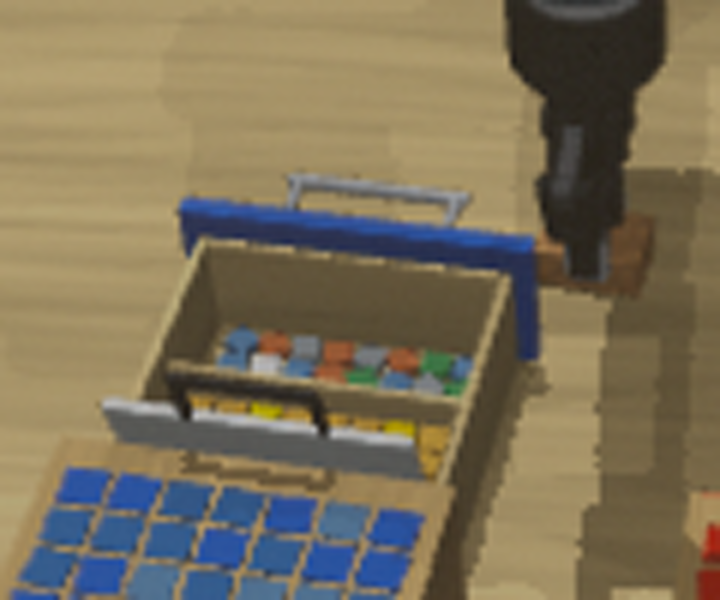

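The lid rests back with the gold tiles showing. The drawer front and handle are at the same pixels as after the pull (handle's right end at about (468,195)), and the arm is clear.

```bash
python3 -c "
from rig import r
print(r.sign_off())"
```

```text
the job is handed in; nothing more can be done
None
```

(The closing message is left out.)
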